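# Plug the feed tube into the permeability cell

## Task

Take the feed tube with the square black sleeve out of the parking rack and push it, nose down, into the push-in fitting on the concrete permeability cell until the grip inside snaps shut behind its nose, then let go of it so that it stays caught and upright. How deep the grip sits differs from fitting to fitting, so work by feel: be gentle, and do not press the tube much beyond the snap, as that damages the check valve underneath. Leave the blanking plug, the concrete core and the tin where they are.

Things in the scene. Friction and masses are not known exactly. Their poses are not given: they have to be found in the camera images.
- tube: Feed tube: rigid stainless, 16 mm wide, 150 mm long, 0.12-0.2 kg, standing nose down in one well of the rack, tip 15 mm above the bench. Origin at the nose tip, z up the tube. From the tip: cone 0-9 mm (5 to 16 mm wide), 16 mm land 9-14 mm, groove 11 mm wide 14-25 mm, then plain 16 mm tube. Its handle is a black ribbed square sleeve 95-131 mm above the tip.
- sleeve (a point): Centre of the tube's square sleeve (20 x 20 x 36 mm, faces across x and y), 113 mm above the nose tip, on the tube's axis, at first 128 mm above the bench; axes as tube.
- cell: Permeability cell, fixed: grey base 110 x 110 x 30 mm with four bolt heads (9 mm high); in its middle an upright brass push-in fitting with a 50 mm wide steel collar on top. Origin at the centre of its underside, z up. Its bore is straight, 18 mm wide (21 mm in the top 8 mm), 70 mm deep. Ramming or wedging the tube against it with over 25 N is too rough.
- mouth (a point): Centre of the fitting's open mouth, 100 mm above the bench. The sprung jaws' underside lies 14 to 42 mm below it, unknown and different every time. They snap into the groove when the nose tip is 14 mm below that (28-56 mm below the mouth). A push of 15 to 17 N down the bore always means caught but not harmed. When let go, the tube rises a little until the jaws hold it.
- jaw_a (a joint): Hidden jaw of the grip, sprung inward across the cell's x; slide in m, grows outwards: 0 empty, about 0.004 over the nose's land, about 0.0015 in the groove. Felt at the tube: the cone spreads the pair within some 8 mm at a push rising to 5-14 N, which falls to 0-5 N on the land (the next 5 mm or so).
- jaw_b (a joint): The opposite hidden jaw, same values.
- poppet (a joint): Hidden check valve under the jaws, slide in m, grows as the nose tip presses it: 0 shut, about 0.0015 when the tube is caught, harmed above 0.0035 (2 mm past the snap). Spring 6 N per mm: after the light stretch on the land the push climbs steadily, 7-13 N around the snap (itself faint), about 20 N at harm.
- rack: Aluminium parking rack, fixed, 70 x 170 x 55 mm, long side along its y. Two wells, 19 mm wide and 40 mm deep, at y = -45 and +45 mm; the tube stands in one, the blanking plug in the other. Origin at the centre of its underside.
- blank_plug: Bystander: plain steel blanking plug, 16 mm shaft with a round head 32 mm wide, standing in the other well, its top 113 mm above the bench; origin at its lower end.
- core: Bystander: concrete core 50 mm in diameter, 108 mm tall, with yellow end caps, standing on the bench; origin at its underside.
- tin: Bystander: flat round black tin, 70 mm in diameter, 30 mm high, on the bench; origin at its underside.
Not all that is in view belongs to the job. What is shaped like the tube but blue or pink is not meant.

How it is judged:
On the way, in this order (a step that is already met when the one before it is completed fails the run):
1. the tube is drawn out of the rack (height (world z) of tube above 0.06 m), for 0.1 s.
2. the nose is pushed into the fitting and spreads both jaws of the grip (value of joint each of jaw_a, jaw_b above 0.0025 m and horizontal distance between tube and mouth below 0.005 m), for 0.01 s.
At the end, for the whole second after the job is handed in: The tube stands released and at rest in the fitting, caught: both jaws snapped back into its groove (jaw slides under 2.8 mm), the check valve held open by the nose (0.7 to 3.5 mm), nose tip at least 24 mm below the mouth and within 4 mm of the fitting's axis, tube within 5 degrees of upright (value of joint each of jaw_a, jaw_b below 0.0028 m and value of joint poppet between 0.0007 and 0.0035 m and horizontal distance between tube and mouth below 0.004 m and z of tube in the frame of mouth below -0.024 m and angle between tube's own z axis and vertical below 0.09 rad and linear speed of tube below 0.02 m/s); the robot touches nothing.
It fails at once if the check valve is pressed in more than 3.5 mm (value of joint poppet above 0.0035 m).
It fails at once if the tube is rammed or wedged against the body of the fitting with more than 25 N (contact force between tube and cell above 25 N).
It fails at once if the blanking plug is disturbed (moved over 20 mm) (distance of blank_plug from where it was at the start of the episode above 0.02 m).
It fails at once if the concrete core is disturbed (moved over 20 mm) (distance of core from where it was at the start of the episode above 0.02 m).
It fails at once if the tin is disturbed (moved over 20 mm) (distance of tin from where it was at the start of the episode above 0.02 m).
It also fails if it takes over 69 s, if anything falls off the work surface, if the arm or the gripper's body presses on something with over 40 N, if the wrist force passes 120 N, or if a joint passes its speed limit or range.

## Robot

A 7-joint arm with a two-finger parallel gripper is mounted at the origin on the work surface. World frame = base frame: x ahead of the robot, y to its left, z up, the work surface at z = 0. Lengths are in m, angles in rad, forces in N, time in s.
With the tool pointing down it reaches from about 0.425 to 0.875 m from the base axis. Payload 4.7 kg.
Tool frame: the origin (TCP) lies midway between the tips of the shut fingers; the grasp point (between the pads) lies 19 mm behind it; z points along the fingers, y is the line along which they close (so a half turn about z gives the same grasp; the last joint's range is limited). The gripper opens to 87 mm and grips with 3 to 60 N. Pads are 19 mm wide; open, the fingers measure 117 mm over their backs; the gripper's body (75 mm by 190 mm) begins 51 mm behind the grasp point.
Start: joints at [0.014, 0.321, -0.07, 1.45, 0.023, 1.371, -0.057], TCP at [0.65, -0, 0.223] pointing down, gripper open.
Joint ranges: [-2.86, 2.86], [-0.3, 2.09], [-1.38, 1.24], [0.06, 2.45], [-1.56, 4.7], [0.09, 2.05], [-2.69, 2.69]. Speed limits (rad/s): [2.57, 2.57, 3.14, 3.14, 3.14, 3.14, 3.14].

## Interface

Orientations are given as a unit quaternion [x, y, z, w].
In Python, from bench import bot gives the robot as it stands.
- The arm moves only by the tool move_arm, never from a script. Its argument "deltas" is a list of rows, each an object of numbers: "x", "y", "z": the shift along the tool's x, y, z scaled (see below); "turn": the turn about the tool's z scaled (see below); "jaw": the finger opening in mm, from 0 to 87. A call has exactly 10 rows; each row shifts and turns the commanded pose from where the row before left it, along the tool's axes as they then stand; what a row does not reach is not made up. The controller multiplies each number of a shift by 0.03 m and each number of a turn by 60 degrees. A row lasts 1/8 s, in which the tool goes at most 62.5 mm and 10.7 degrees, less where a joint would pass 70% of its speed; a pose out of reach is approached as far as the arm can. A call with a number of a shift or a turn outside -1 to 1 is refused whole. A call with a gripper value outside its range is refused whole. The fingers move at their own pace and stop on an object; the grip force is fixed at half the most. Time passes only in rows, so rows that do not move let the fingers close, or fill a call up. It gives the time, the measured TCP pose, the force, the opening and the grip force at its end, in the units of the state.
- bot.read_state(): the state, without advancing time (a new reading comes with each control period).
- bot.camera(name): name is "scene" or "side" or "wrist"; returns a dict with "frame" (420x560x3 uint8, red, green, blue), "camera_matrix" (3x3 intrinsics, pixels), "rvec" (rotation vector, rad) and "tvec" (3), from world to camera coordinates, as OpenCV has them. Camera axes: x right, y down, z forward; pixel columns grow to the right and rows downward; lengths in m; the calibration is good to about 2 mm. The wrist camera is an equidistant fisheye: a pixel r from the principal point sees the ray r / f radians off the axis. A picture is of the moment at which its call begins. There is no depth.
- bot.hand_in(): hands the job in; it is judged then, once.
Trained networks look in a picture, given as the dict that the camera call returned (one of the last four; its "shot" number tells which), for a name from the list of things; names that differ only in an ending like _2 or _b are one class to them, and where a whole thing is asked for, a point or a joint stands for the part that bears it (a point fixed in the world has none). Each returns a list of dicts, best first, with "conf" (0 to 1); they miss things now and then, are a little off and sometimes report something else, mostly with a low value. They report only what shows in the picture. A call takes as long as a camera call. They do not tell look-alikes from the thing itself.
- bot.masks_of(label, picture): "region" (420x560 bool, what is visible of it) and "rect" ([left, top, right, bottom] in pixels, round what is visible of it).
The state is a dict: "time": time; "q": joint angles; "joint_vel": joint speeds; "joint_efforts": joint torques, N m; "tool_pos": TCP position; "orientation": TCP orientation; "ft_force": force on the tool from outside, world axes, zero at the start; "torque": the same for the moment, N m; "width": opening from 0.0 (shut) to 1.0 (fully open); "grip_force": force on a finger pad.
Only numpy, scipy, OpenCV 4.12 (cv2) and the standard library are available. Lean on these libraries where they do the work, as an engineer would, in place of code of your own. Each camera call takes 0.05 s, during which the arm holds its last target. There are 200 camera calls.

## Working session

There is one attempt and no reset: what is moved stays moved. The work goes in short steps, Python scripts to look and compute and a tool call to move; the robot and the scene stay as the last step left them, time stands still between calls to the robot, and variables do not carry over. Pictures are saved under pics/ and viewed, at most 10 in all, crops included, and the job is handed in when it is done.

Besides the shell and the picture viewer there is one more tool, called after "Request:" as name(argument=value, ...) on one line, values as JSON. move_arm: Moves the arm, as the interface text tells. Its arguments: {"type":"object","properties":{"deltas":{"type":"array"}},"required":["deltas"]}

```bash
mkdir -p pics; cat > h.py <<'E'
import numpy as np, cv2
from bench import bot
def P(c):
    R=cv2.Rodrigues(np.array(c["rvec"],float))[0]; return R,np.array(c["tvec"],float).ravel(),np.array(c["camera_matrix"])
def proj(c,X):
    R,t,K=P(c); return cv2.projectPoints(np.atleast_2d(np.array(X,float)),R,t,K,None)[0].reshape(-1,2)
def ray(c,u,v,z,fish=False):
    R,t,K=P(c)
    d=np.array([(u-K[0,2])/K[0,0],(v-K[1,2])/K[1,1],1.])
    if fish:
        r=np.hypot(d[0],d[1]); d=np.array([d[0]/r*np.sin(r),d[1]/r*np.sin(r),np.cos(r)])
    d=R.T@d; o=-R.T@t; return o+d*(z-o[2])/d[2]
E
python3 - <<'E'
from h import *
ims=[]
for n in ["scene","side"]:
    c=bot.camera(n); ims.append(c["frame"]); cv2.imwrite(f"pics/{n}0.png",c["frame"][:,:,::-1])
    R,t,K=P(c); print(n,-R.T@t,K[0,0])
    for l in ["tube","cell","rack","sleeve","blank_plug","core","tin"]:
        for d in bot.masks_of(l,c)[:3]:
            m=d["region"]; ys,xs=np.nonzero(m); print(l,round(d["conf"],2),d["rect"],xs.mean().round(),ys.mean().round())
c=bot.camera("wrist");cv2.imwrite("pics/wrist0.png",c["frame"][:,:,::-1])
s=bot.read_state();print(s)
E
```

```text
scene [1.13495131 0.38187775 0.82482884] 503.73662443388844
tube 0.94 [366.5, 179.2, 383.6, 234.4] 375.0 207.0
tube 0.7 [402.6, 267.3, 422.3, 321.6] 413.0 295.0
tube 0.65 [415.1, 219.1, 432.2, 267.8] 425.0 242.0
cell 0.88 [178.6, 175.2, 244.9, 240.4] 211.0 210.0
rack 0.88 [391.0, 244.2, 491.1, 311.0] 444.0 277.0
sleeve 0.88 [401.3, 270.3, 422.2, 325.2] 412.0 295.0
sleeve 0.76 [367.3, 185.1, 383.8, 235.4] 376.0 206.0
sleeve 0.64 [419.5, 219.4, 435.9, 267.2] 425.0 241.0
blank_plug 0.86 [462.9, 246.3, 485.7, 278.5] 473.0 260.0
core 0.75 [237.8, 222.9, 270.6, 281.7] 255.0 252.0
tin 0.61 [306.1, 201.2, 335.6, 233.0] 320.0 216.0
side [ 0.21557378 -0.76155634  1.06319387] 532.3189722780116
tube 0.69 [208.2, 174.7, 218.4, 218.2] 214.0 193.0
tube 0.64 [212.4, 131.6, 224.2, 165.6] 217.0 147.0
tube 0.61 [245.1, 117.8, 257.5, 163.4] 250.0 137.0
cell 0.67 [297.2, 263.8, 363.3, 317.7] 327.0 290.0
cell 0.19 [214.6, 130.3, 222.9, 165.3] 217.0 146.0
rack 0.82 [182.7, 135.3, 241.4, 192.3] 210.0 162.0
sleeve 0.87 [244.8, 117.9, 254.2, 159.2] 250.0 137.0
sleeve 0.69 [208.8, 176.7, 221.3, 218.1] 214.0 19
[... 239 characters left out ...]
y([ 0.01408729,  0.32097816, -0.0701156 ,  1.4504557 ,  0.02258324,
        1.37080824, -0.05689894]), 'joint_vel': array([-0.00085718, -0.00102245, -0.00055913, -0.00060367, -0.00237874,
       -0.00019841,  0.00041155]), 'joint_efforts': array([-2.53951284e-04, -4.91068196e+01, -4.02953373e-01, -3.12765634e+01,
       -6.37691002e-02,  3.34689918e-02, -9.14423566e-06]), 'tool_pos': array([ 6.50037564e-01, -5.54010791e-07,  2.22623116e-01]), 'orientation': array([7.07091480e-01, 7.07122078e-01, 4.10691407e-05, 5.59913678e-05]), 'ft_force': array([ 0.63184709,  0.52055038, -0.17376667]), 'torque': array([ 0.02244201,  0.06512468, -0.01456236]), 'grip_force': 0.0, 'width': 1.0002449544845307}
```

View pics/scene0.png

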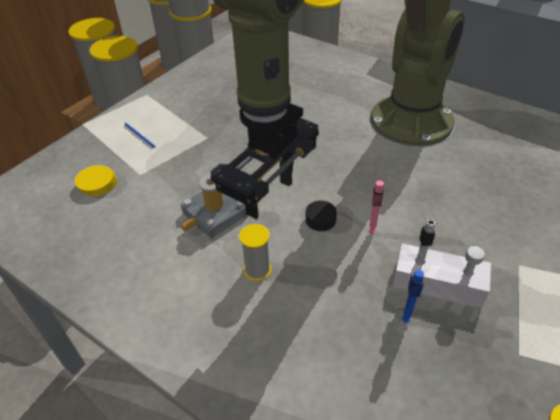

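View pics/side0.png

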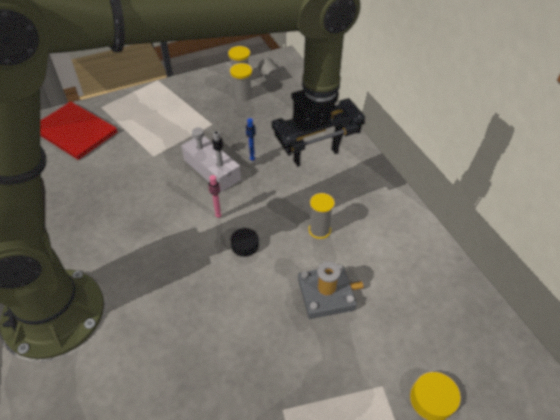

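View pics/wrist0.png

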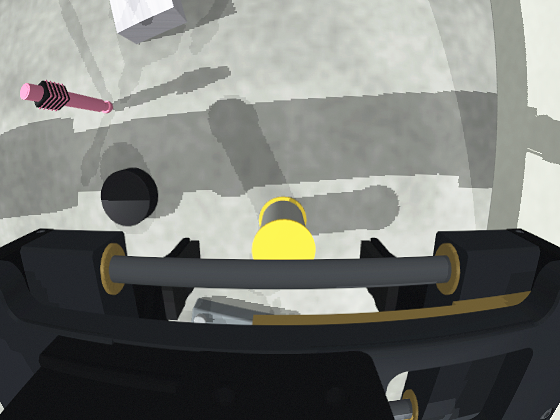

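The black-sleeved tube is in the left rack well: scene (427,235), side (217,143). The cell mouth is at about scene (208,180), side (328,271). The blue and pink tubes stand nearby as decoys, and the core is close to the gripper. I'll triangulate these and check with one zoomed composite.

```bash
python3 - <<'E'
from h import *
a=bot.camera("scene");b=bot.camera("side")
def tri(pa,pb):
    A=[]
    for c,p in((a,pa),(b,pb)):
        R,t,K=P(c);M=K@np.c_[R,t];A+=[p[0]*M[2]-M[0],p[1]*M[2]-M[1]]
    X=np.linalg.svd(np.array(A))[2][-1];return (X[:3]/X[3]).round(4)
for n,pa,pb in [("sleeve",(427,236),(217.5,144)),("mouth",(208,180),(328,271))]:
    print(n,tri(pa,pb),[ray(c,*p,z=.128 if n=="sleeve" else .1).round(4) for c,p in((a,pa),(b,pb))])
print("core",ray(a,254.5,236,.108).round(3),ray(b,322,203,.108).round(3)); print("tin",ray(a,320,212,.03).round(3),ray(b,244,239,.03).round(3))
print("plug",ray(a,475,253,.113).round(3),ray(b,199,134,.113).round(3))
print("blue", tri((417,275),(250.5,124)),"pink",tri((378,185),(213,180)))
z=lambda c,x,y,w,h:cv2.resize(c["frame"][y:y+h,x:x+w],(400,300),interpolation=cv2.INTER_CUBIC)
im=np.vstack([np.hstack([z(a,380,210,120,90),z(a,165,160,100,75)]),np.hstack([z(b,170,110,100,75),z(b,280,250,100,75)])])
cv2.imwrite("pics/z.png",im[:,:,::-1])
E
```

```text
sleeve [0.4912 0.2349 0.1271] [array([0.4907, 0.2357, 0.128 ]), array([0.4916, 0.2326, 0.128 ])]
mouth [ 0.5783 -0.2194  0.102 ] [array([ 0.5786, -0.2223,  0.1   ]), array([ 0.5775, -0.2169,  0.1   ])]
core [ 0.655 -0.038  0.108] [ 0.652 -0.044  0.108]
tin [ 0.466 -0.007  0.03 ] [ 0.462 -0.009  0.03 ]
plug [0.466 0.321 0.113] [0.465 0.306 0.113]
blue [0.5935 0.2593 0.1391] pink [0.4337 0.1034 0.1426]
```

View pics/z.png

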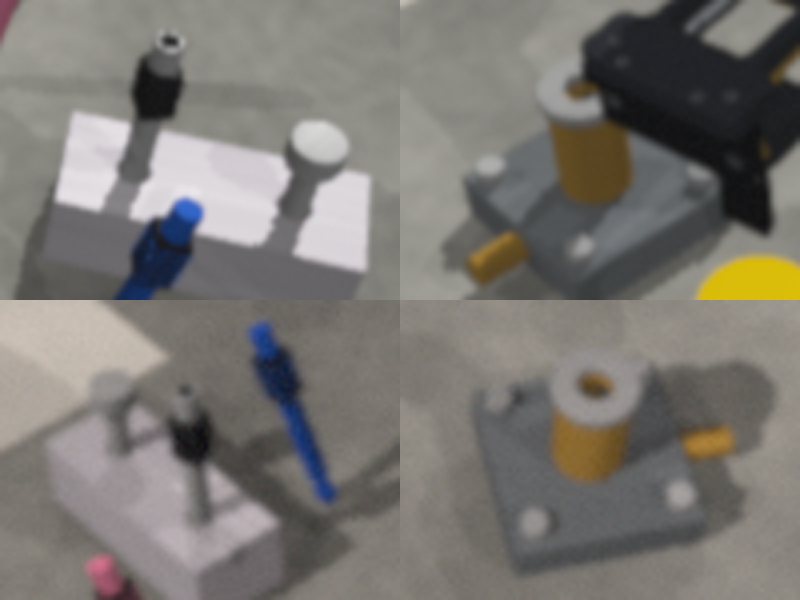

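Tube sleeve is at about (0.491, 0.235) and the rack is yawed about 15°. Tool x is world y, tool y is world x. Next I'll move above the tube and look from close by.

Request:
move_arm(deltas=[{"x": 0.97,"y": -0.66},{"x": 0.97,"y": -0.66},{"x": 0.97,"y": -0.66},{"x": 0.97,"y": -0.66},{"x": 0.97,"y": -0.66},{"x": 0.97,"y": -0.66},{"x": 0.97,"y": -0.66},{"x": 0.97,"y": -0.66},{},{}])

```text
$.deltas[0]: bad value
```

```bash
python3 - <<'E'
from h import *
s=bot.read_state();print(s["time"],s["tool_pos"],s["orientation"],s["q"])
c=bot.camera("wrist");b=bot.camera("scene");d=bot.camera("side")
R,t,K=P(c);print(-R.T@t,R.round(2).tolist(),K.tolist())
z=lambda c,x,y,w,h:cv2.resize(c["frame"][y:y+h,x:x+w],(400,300),interpolation=cv2.INTER_CUBIC)
w=c["frame"]
im=np.vstack([cv2.resize(w,(400,300)),z(b,165,150,100,75)]);im=np.hstack([im,np.vstack([z(d,180,100,100,75),z(d,280,250,100,75)])])
cv2.imwrite("pics/z2.png",im[:,:,::-1])
cv2.imwrite("pics/w2.png",w[:,:,::-1])
E
```

```text
0.95 [6.50029073e-01 1.57345912e-05 2.22602707e-01] [7.07076233e-01 7.07137326e-01 3.51674157e-05 3.66240721e-05] [ 0.01406238  0.32099629 -0.07010198  1.45047262  0.02255879  1.37080753
 -0.05686332]
[0.6511586  0.06573146 0.38576628] [[1.0, -0.0, -0.0], [-0.0, -0.97, 0.24], [-0.0, -0.24, -0.97]] [[325.19226210127806, 0.0, 279.70259154197436], [0.0, 325.19226210127806, 212.14918459265138], [0.0, 0.0, 1.0]]
```

View pics/z2.png

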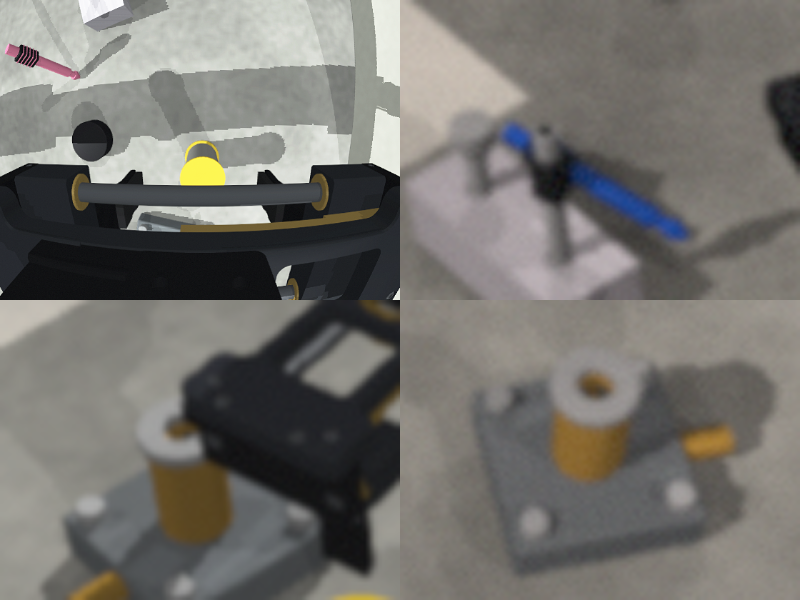

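View pics/w2.png

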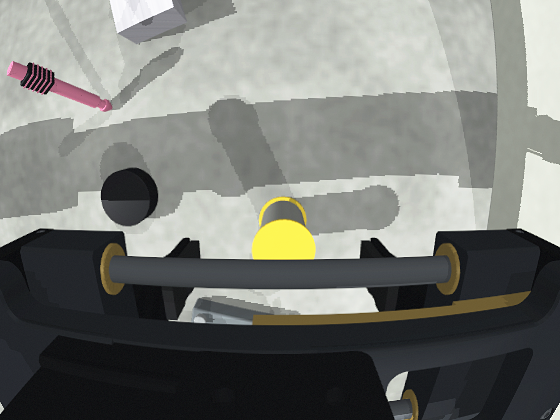

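The call was refused because every field must be given, so the arm hasn't moved. The blue decoy appears to be toppling by itself behind the tube. Resending with full rows.

Request:
move_arm(deltas=[{"x": 0.97,"y": -0.66,"z": 0,"turn": 0,"jaw": 87},{"x": 0.97,"y": -0.66,"z": 0,"turn": 0,"jaw": 87},{"x": 0.97,"y": -0.66,"z": 0,"turn": 0,"jaw": 87},{"x": 0.97,"y": -0.66,"z": 0,"turn": 0,"jaw": 87},{"x": 0.97,"y": -0.66,"z": 0,"turn": 0,"jaw": 87},{"x": 0.97,"y": -0.66,"z": 0,"turn": 0,"jaw": 87},{"x": 0.97,"y": -0.66,"z": 0,"turn": 0,"jaw": 87},{"x": 0.97,"y": -0.66,"z": 0,"turn": 0,"jaw": 87},{"x": 0,"y": 0,"z": 0,"turn": 0,"jaw": 87},{"x": 0,"y": 0,"z": 0,"turn": 0,"jaw": 87}])

```text
time: 2.35
tool_pos: [0.4921, 0.2321, 0.2227]
orientation: [0.707, 0.707, 0.0, 0.0]
ft_force: [0.4, -0.6, -0.4]
width: 1.004
grip_force: 0.0
```

```bash
python3 - <<'E'
from h import *
c=bot.camera("wrist");b=bot.camera("scene");d=bot.camera("side")
z=lambda c,x,y,w,h:cv2.resize(c["frame"][y:y+h,x:x+w],(400,300),interpolation=cv2.INTER_CUBIC)
im=np.vstack([np.hstack([z(c,80,120,400,300),z(d,160,90,120,90)]),np.hstack([z(b,380,190,120,90),z(b,170,150,100,75)])])
cv2.imwrite("pics/z3.png",im[:,:,::-1])
R,t,K=P(c);print(-R.T@t)
for n in("cell","rack"):
  for q in (b,d):
    for m in bot.masks_of(n,q)[:1]: print(n,m["rect"])
E
```

```text
[0.49310288 0.29797837 0.38580653]
cell [178.6, 174.1, 249.0, 239.1]
cell [297.5, 263.1, 363.6, 320.2]
rack [388.2, 245.6, 489.6, 308.7]
rack [182.8, 137.1, 240.1, 193.1]
```

View pics/z3.png

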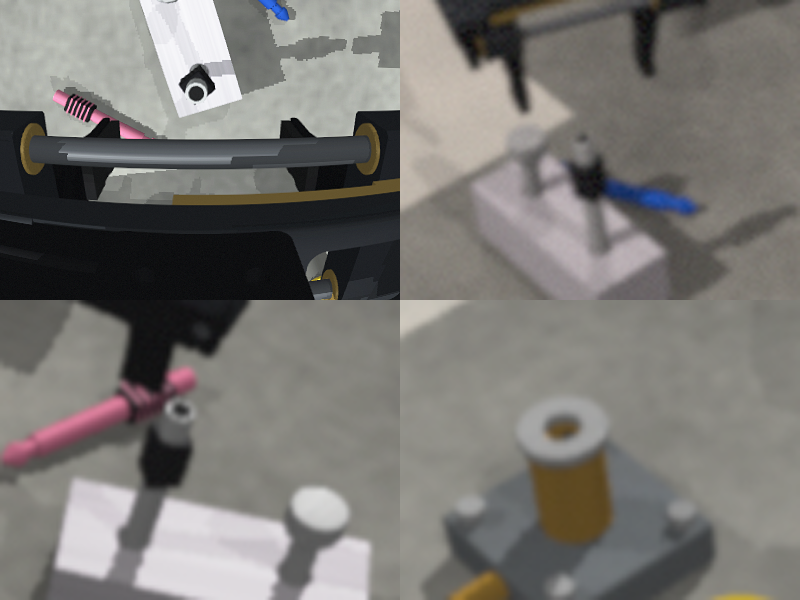

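The pink and blue tubes have fallen over by themselves and lie clear on the bench. Tube top is at wrist (276,213), the mouth at scene (210.7,182). The sleeve looks turned relative to the rack, so I'll zoom in to get its yaw.

```bash
python3 - <<'E'
from h import *
c=bot.camera("wrist");b=bot.camera("scene");d=bot.camera("side")
print("tube",ray(c,276,213,.165,True).round(4))
x=c["frame"][170:245,225:325];cv2.imwrite("pics/z4.png",cv2.resize(x,(800,600),interpolation=cv2.INTER_CUBIC)[:,:,::-1])
for p,q in [((210.7,182),(329.2,270.8))]: print(ray(b,*p,.1),ray(d,*q,.1))
# hole+collar centre by projecting ring fit: collar ellipse from bright grey top
E
```

```text
tube [0.4904 0.2428 0.165 ]
[ 0.58015028 -0.21328908  0.1       ] [ 0.58013917 -0.21750786  0.1       ]
```

View pics/z4.png

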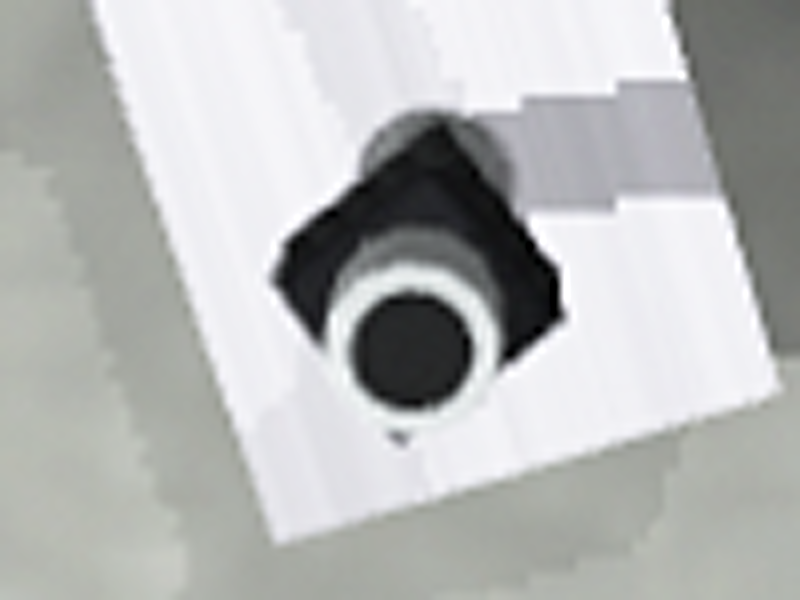

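Tube ring is at wrist (276.5,213.8), sleeve top face centre at (277.3,207.4), well hole at about (279.6,192). The face normals lie at world yaw +38° or -52°. I'll compute the tube line and go on.

```bash
python3 - <<'E'
from h import *
c=bot.camera("wrist");b=bot.camera("scene");d=bot.camera("side")
for u,v,z in [(276.5,213.8,.165),(277.3,207.4,.146),(279.6,192,.055)]: print(ray(c,u,v,z,True).round(4))
# scene top ring (180,410-300)/3.333+(380,190); side ring (583,148)
print(ray(b,380+180/3.333,190+110/3.333,.165),ray(d,160+183/3.333,90+143/3.333,.165))
# rack well from scene (140,575-300)?? plane z=.055 
E
```

```text
[0.4905 0.2426 0.165 ]
[0.4909 0.2428 0.146 ]
[0.4926 0.2381 0.055 ]
[0.48935881 0.24102725 0.165     ] [0.48895993 0.23460936 0.165     ]
```

Request:
move_arm(deltas=[{"x": 0.27,"y": -0.05,"z": 0,"turn": 0,"jaw": 87},{"x": 0,"y": 0,"z": 0,"turn": -0.158,"jaw": 87},{"x": 0,"y": 0,"z": 0.2,"turn": -0.158,"jaw": 87},{"x": 0,"y": 0,"z": 0.4,"turn": -0.158,"jaw": 87},{"x": 0,"y": 0,"z": 0.7,"turn": -0.158,"jaw": 87},{"x": 0,"y": 0,"z": 0.8,"turn": 0,"jaw": 87},{"x": 0,"y": 0,"z": 0.8,"turn": 0,"jaw": 87},{"x": 0,"y": 0,"z": 0.6,"turn": 0,"jaw": 87},{"x": 0,"y": 0,"z": 0.29,"turn": 0,"jaw": 60},{"x": 0,"y": 0,"z": 0,"turn": 0,"jaw": 45}])

```text
time: 4.25
tool_pos: [0.4899, 0.2409, 0.1086]
orientation: [0.439, 0.899, -0.0, -0.0]
ft_force: [-0.4, 0.1, -0.2]
width: 0.856
grip_force: 0.0
```

```bash
python3 - <<'E'
from h import *
s=bot.read_state();print(s["tool_pos"],s["ft_force"],s["width"],s["q"].round(2))
c=bot.camera("wrist");b=bot.camera("scene");d=bot.camera("side")
z=lambda c,x,y,w,h:cv2.resize(c["frame"][y:y+h,x:x+w],(400,300),interpolation=cv2.INTER_CUBIC)
im=np.vstack([np.hstack([z(c,180,180,200,150),z(d,170,100,100,75)]),np.hstack([z(b,380,190,120,90),z(c,0,0,560,420)])])
cv2.imwrite("pics/z5.png",im[:,:,::-1])
E
```

```text
[0.48992357 0.24094914 0.1085667 ] [-0.43852895  0.07651555 -0.17415254] 0.8559794206577302 [-0.24  0.2  -0.29  1.84  0.07  1.11  0.1 ]
```

View pics/z5.png

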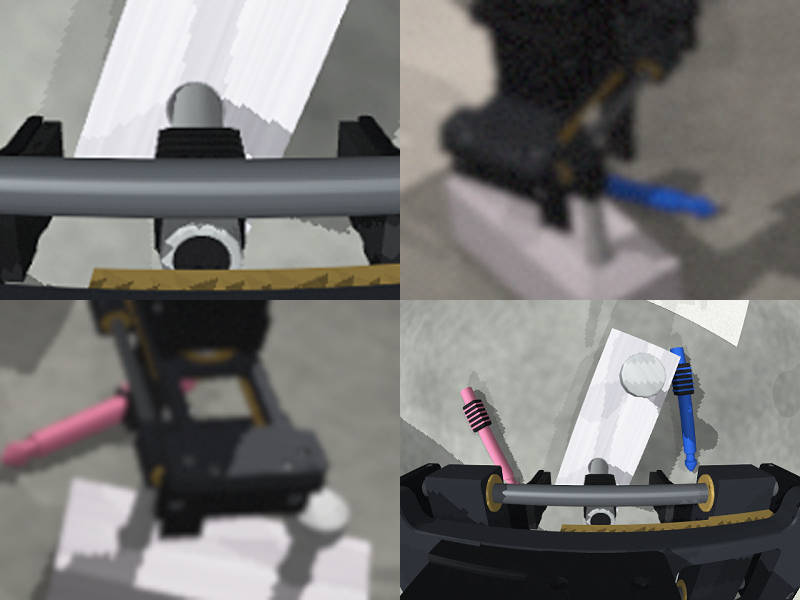

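The sleeve is squarely between the open fingers and centred, at wrist crop (202,180). Now closing, then lifting.

Request:
move_arm(deltas=[{"x": 0,"y": 0,"z": 0,"turn": 0,"jaw": 10},{"x": 0,"y": 0,"z": 0,"turn": 0,"jaw": 10},{"x": 0,"y": 0,"z": 0,"turn": 0,"jaw": 10},{"x": 0,"y": 0,"z": 0,"turn": 0,"jaw": 10},{"x": 0,"y": 0,"z": 0,"turn": 0,"jaw": 10},{"x": 0,"y": 0,"z": 0,"turn": 0,"jaw": 10},{"x": 0,"y": 0,"z": 0,"turn": 0,"jaw": 10},{"x": 0,"y": 0,"z": 0,"turn": 0,"jaw": 10},{"x": 0,"y": 0,"z": 0,"turn": 0,"jaw": 10},{"x": 0,"y": 0,"z": 0,"turn": 0,"jaw": 10}])

```text
time: 5.65
tool_pos: [0.4902, 0.2408, 0.1089]
orientation: [0.439, 0.898, -0.0, 0.0]
ft_force: [-0.2, -1.1, -0.1]
width: 0.228
grip_force: 29.9
```

Request:
move_arm(deltas=[{"x": 0,"y": 0,"z": -0.2,"turn": 0,"jaw": 10},{"x": 0,"y": 0,"z": -0.4,"turn": 0,"jaw": 10},{"x": 0,"y": 0,"z": -0.5,"turn": 0,"jaw": 10},{"x": 0,"y": 0,"z": -0.6,"turn": 0,"jaw": 10},{"x": 0,"y": 0,"z": -0.6,"turn": 0,"jaw": 10},{"x": 0,"y": 0,"z": -0.6,"turn": 0,"jaw": 10},{"x": 0,"y": 0,"z": -0.6,"turn": 0,"jaw": 10},{"x": 0,"y": 0,"z": -0.5,"turn": 0,"jaw": 10},{"x": 0,"y": 0,"z": -0.3,"turn": 0,"jaw": 10},{"x": 0,"y": 0,"z": 0,"turn": 0,"jaw": 10}])

```text
time: 6.9
tool_pos: [0.4904, 0.241, 0.2384]
orientation: [0.439, 0.898, 0.0, 0.0]
ft_force: [-1.1, -0.2, -1.2]
width: 0.228
grip_force: 29.9
```

```bash
python3 - <<'E'
from h import *
from scipy.spatial.transform import Rotation as Ro
s=bot.read_state();p=s["tool_pos"];R=Ro.from_quat(s["orientation"]).as_matrix()
print(p,s["ft_force"],s["width"]);print(R.round(3))
d=np.array([.5795,-.216,p[2]])-p;print("units",(R.T@d/.03).round(3))
E
```

```text
[0.49040166 0.24102886 0.23844906] [-1.09845143 -0.18508459 -1.17951032] 0.22833758580101046
[[-0.615  0.789  0.001]
 [ 0.789  0.615  0.   ]
 [-0.     0.001 -1.   ]]
units [-1.3843e+01 -7.0190e+00 -3.0000e-03]
```

Request:
move_arm(deltas=[{"x": -0.4,"y": -0.2,"z": 0,"turn": 0,"jaw": 10},{"x": -0.7,"y": -0.355,"z": 0,"turn": 0,"jaw": 10},{"x": -0.9,"y": -0.456,"z": 0,"turn": 0,"jaw": 10},{"x": -0.9,"y": -0.456,"z": 0,"turn": 0,"jaw": 10},{"x": -0.9,"y": -0.456,"z": 0,"turn": 0,"jaw": 10},{"x": -0.9,"y": -0.456,"z": 0,"turn": 0,"jaw": 10},{"x": -0.9,"y": -0.456,"z": 0,"turn": 0,"jaw": 10},{"x": -0.9,"y": -0.456,"z": 0,"turn": 0,"jaw": 10},{"x": -0.9,"y": -0.456,"z": 0,"turn": 0,"jaw": 10},{"x": -0.9,"y": -0.456,"z": 0,"turn": 0,"jaw": 10}])

```text
time: 8.15
tool_pos: [0.543, -0.0353, 0.237]
orientation: [0.44, 0.898, -0.001, -0.001]
ft_force: [-0.1, 0.1, -2.0]
width: 0.227
grip_force: 29.9
```

Request:
move_arm(deltas=[{"x": -0.9,"y": -0.456,"z": 0,"turn": 0,"jaw": 10},{"x": -0.9,"y": -0.456,"z": 0,"turn": 0,"jaw": 10},{"x": -0.9,"y": -0.456,"z": 0,"turn": 0,"jaw": 10},{"x": -0.9,"y": -0.456,"z": 0,"turn": 0,"jaw": 10},{"x": -0.8,"y": -0.41,"z": 0,"turn": 0,"jaw": 10},{"x": -0.6,"y": -0.3,"z": 0,"turn": 0,"jaw": 10},{"x": -0.4,"y": -0.2,"z": 0,"turn": 0,"jaw": 10},{"x": -0.14,"y": -0.08,"z": 0,"turn": 0,"jaw": 10},{"x": 0,"y": 0,"z": 0.5,"turn": 0,"jaw": 10},{"x": 0,"y": 0,"z": 0.3,"turn": 0,"jaw": 10}])

```text
time: 9.4
tool_pos: [0.5788, -0.2146, 0.2122]
orientation: [0.438, 0.899, 0.0, -0.001]
ft_force: [0.4, 0.4, -1.4]
width: 0.229
grip_force: 29.9
```

```bash
python3 - <<'E'
from h import *
import pickle
s=bot.read_state();print(s["tool_pos"])
C={n:bot.camera(n) for n in("scene","side","wrist")}
pickle.dump((C,s),open("c.pkl","wb"))
z=lambda c,x,y,w,h:cv2.resize(c["frame"][y:y+h,x:x+w],(400,600),interpolation=cv2.INTER_CUBIC)
im=np.hstack([z(C["scene"],180,125,60,90),z(C["side"],300,215,60,90)])
cv2.imwrite("pics/z6.png",im[:,:,::-1])
p=s["tool_pos"]
for n in("scene","side"): print(n,"tip pred",proj(C[n],[p[0],p[1],p[2]-.094]),"mouth",proj(C[n],[.5795,-.216,.1]))
E
```

```text
[ 0.57878044 -0.21456863  0.21221371]
scene tip pred [[209.6222634  175.03746473]] mouth [[209.938193   181.35093379]]
side tip pred [[328.58569785 265.2136952 ]] mouth [[328.6126257  270.37453307]]
```

View pics/z6.png

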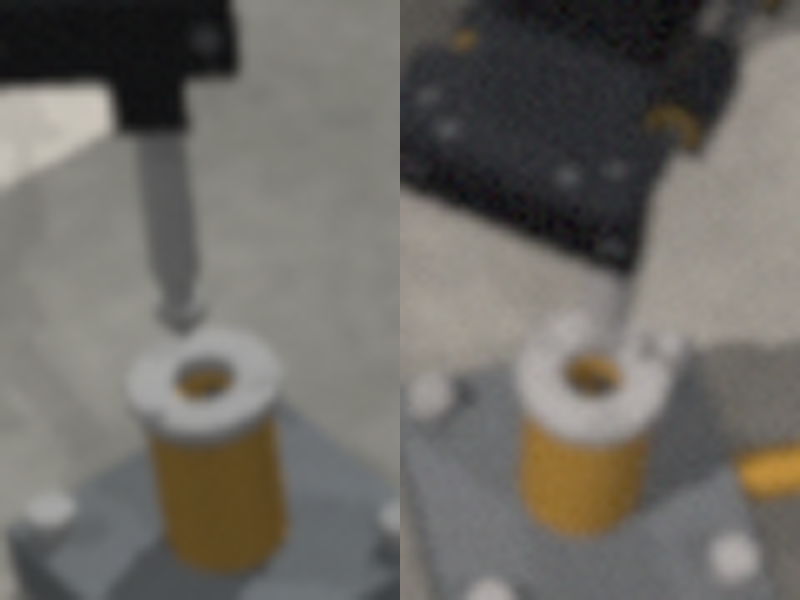

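Scene: nose tip at (207.3,174.8), mouth at (210.8,181.7). Side: mouth at (329.1,271.3), with the nose overlapping the far collar rim near x=330-333. The tube seems slightly offset or tilted, so I'll measure its edges numerically.

```bash
python3 - <<'E'
from h import *
import pickle
C,s=pickle.load(open("c.pkl","rb"));p=s["tool_pos"]
for n,x0,x1,ys in(("scene",197,220,range(146,178,3)),("side",318,346,range(255,276,2))):
    g=cv2.cvtColor(C[n]["frame"],cv2.COLOR_RGB2GRAY); print(n,"cols",x0)
    for y in ys: print(y,*g[y,x0:x1])
    print([proj(C[n],[p[0],p[1],p[2]-.094+h])[0].round(1).tolist() for h in(0,.014,.03,.06,.08)])
g0=cv2.cvtColor(cv2.imread("pics/side0.png"),cv2.COLOR_BGR2GRAY).astype(int);g=cv2.cvtColor(C["side"]["frame"],cv2.COLOR_RGB2GRAY).astype(int)
print("diff");
for y in range(255,276,2):print(y,*(g-g0)[y,318:346])
E
```

```text
scene cols 197
146 122 120 114 99 86 81 79 78 78 82 96 117 127 128 128 127 127 127 127 126 126 127 127
149 128 128 124 111 96 90 87 86 86 85 93 112 124 127 128 129 130 131 132 133 133 131 130
152 129 128 127 117 102 93 91 90 89 88 92 110 127 133 135 135 135 135 135 135 134 133 130
155 132 131 130 124 108 95 91 90 89 89 88 99 121 132 133 133 133 135 137 138 138 137 136
158 136 136 136 132 119 102 92 89 89 89 87 94 115 132 136 137 136 136 135 136 136 136 137
161 137 139 139 137 127 107 94 90 89 89 88 92 112 132 139 139 139 139 139 138 138 137 136
164 137 137 137 136 131 113 98 91 89 90 88 89 102 127 139 141 142 142 143 142 141 140 137
167 137 137 138 139 140 136 120 100 90 88 87 96 119 133 136 136 137 138 140 140 140 140 138
170 145 146 146 146 145 141 130 111 96 92 94 108 125 128 133 138 141 140 139 139 137 137 136
173 147 145 145 145 144 141 130 115 100 91 89 94 108 129 143 146 146 143 141 139 137 136 135
176 142 143 143 143 144 146 148 150 150 148 149 156 162 163 164 165 164 165 164 163 162 157 150
[[209.6, 175.0], [208.8, 170.0], [207.8, 164.2], [206.0, 152.9], [204.7, 145.1]]
side
[... 1534 characters left out ...]
-8 -15 -20 -18 -4 6 10 7 14 8 8 10 11 8 9
261 9 10 9 6 8 8 14 12 14 13 3 2 -6 -7 -16 -19 -8 2 8 10 8 12 10 8 12 9 7 11
263 9 10 12 13 16 22 25 25 21 15 5 -7 -7 -17 -18 -16 2 9 15 15 20 16 15 11 12 8 7 11
265 9 8 11 13 13 20 22 26 21 8 4 -5 -11 -13 -16 -8 6 5 1 1 11 15 22 19 15 8 9 8
267 15 20 18 17 15 17 20 17 11 6 -4 -9 -19 -14 -11 1 10 2 -11 -16 -4 11 19 20 18 14 13 6
269 22 21 29 26 25 22 15 12 8 5 2 5 4 8 7 14 16 15 11 10 11 12 17 17 16 14 12 7
271 21 25 22 25 21 24 19 6 4 5 4 6 5 8 12 10 24 23 26 23 23 22 14 11 9 11 14 16
273 20 22 26 26 24 26 22 19 14 11 10 6 11 11 14 19 23 25 26 23 22 16 13 8 5 8 14 13
275 13 12 21 21 26 28 24 27 26 22 20 21 19 18 21 23 21 23 25 24 21 13 10 5 3 4 4 11
```

The tube is tilted about 2.8° in the pad plane, which puts its nose about 5.5 mm off along -tool x. I'll compensate by shifting the tool +x by 4 mm, then ease the nose into the wide mouth.

Request:
move_arm(deltas=[{"x": 0.14,"y": -0.05,"z": 0,"turn": 0,"jaw": 10},{"x": 0,"y": 0,"z": 0.1,"turn": 0,"jaw": 10},{"x": 0,"y": 0,"z": 0.1,"turn": 0,"jaw": 10},{"x": 0,"y": 0,"z": 0.1,"turn": 0,"jaw": 10},{"x": 0,"y": 0,"z": 0.1,"turn": 0,"jaw": 10},{"x": 0,"y": 0,"z": 0.1,"turn": 0,"jaw": 10},{"x": 0,"y": 0,"z": 0.08,"turn": 0,"jaw": 10},{"x": 0,"y": 0,"z": 0.06,"turn": 0,"jaw": 10},{"x": 0,"y": 0,"z": 0,"turn": 0,"jaw": 10},{"x": 0,"y": 0,"z": 0,"turn": 0,"jaw": 10}])

```text
time: 10.8
tool_pos: [0.5755, -0.2137, 0.1948]
orientation: [0.439, 0.898, 0.0, 0.0]
ft_force: [-0.3, -0.7, -0.7]
width: 0.222
grip_force: 29.9
```

```bash
python3 - <<'E'
from h import *
s=bot.read_state();p=s["tool_pos"];print(s["time"],p,s["ft_force"],s["torque"])
for n,x0,x1,ys in(("scene",197,225,range(155,192,3)),("side",316,344,range(257,280,2))):
    c=bot.camera(n);g=cv2.cvtColor(c["frame"],cv2.COLOR_RGB2GRAY); print(n,"cols",x0)
    for y in ys: print(y,*g[y,x0:x1])
    print([proj(c,[p[0],p[1],p[2]-.094+h])[0].round(1).tolist() for h in(0,.014,.03,.06,.08)])
E
```

```text
10.8 [ 0.57554088 -0.21366152  0.19482356] [-0.25988615 -0.70815579 -0.69056987] [ 0.06218045 -0.0717835   0.01927527]
scene cols 197
155 132 132 131 131 129 121 105 93 89 88 87 87 91 108 126 133 134 136 137 138 138 138 138 136 136 135 135 134
158 136 137 137 138 138 132 115 98 93 90 90 89 89 99 124 136 137 137 136 137 136 137 137 137 137 138 138 137
161 138 139 140 139 137 133 120 103 93 91 90 89 88 94 117 134 139 140 140 139 139 137 137 137 138 138 138 137
164 138 138 137 137 136 134 126 109 96 91 90 90 89 93 113 133 141 143 142 143 142 140 139 137 136 136 135 136
167 138 139 138 139 141 142 138 119 102 93 90 90 89 88 98 122 135 138 140 141 141 140 139 136 134 134 134 136
170 145 147 147 147 146 144 139 125 106 94 91 90 90 89 97 121 137 141 140 140 138 138 137 138 138 139 139 139
173 147 147 146 145 145 144 143 140 128 111 95 88 87 93 112 134 144 143 142 140 139 136 136 136 135 135 136 136
176 143 144 143 144 146 147 149 149 139 120 103 95 93 97 110 128 153 163 165 164 163 158 151 143 138 136 135 135
179 144 143 147 157 163 166 165 161 151 123 96 84 82 83 84 93 107 120 137 147 151 
[... 1268 characters left out ...]
 142 140 136 127 120 113 110 114 116 124 126 136 139 130 119 106 94
271 125 143 162 172 171 170 158 144 119 100 97 111 118 116 110 102 94 107 128 143 153 160 162 152 128 105 86 84
273 115 132 154 171 172 171 173 168 152 130 105 91 84 81 87 99 122 147 166 172 174 173 165 147 117 91 80 81
275 110 117 134 158 173 175 177 175 174 168 154 142 139 139 139 148 159 167 173 173 173 166 151 122 97 82 82 85
277 108 110 116 128 147 160 170 173 174 171 169 161 158 160 162 160 161 168 169 165 157 137 115 98 85 84 86 85
279 114 110 112 114 124 132 138 152 157 164 161 162 156 156 156 154 153 151 140 128 112 96 88 85 85 83 83 86
[[326.5, 270.0], [326.9, 266.3], [327.4, 262.0], [328.4, 253.8], [329.1, 248.1]]
```

Both views show the nose now within the mouth: scene about 209.3 against 210.7, side about 328.4 against 328.9. It needs about 1 mm more in +x, then on down gently.

Request:
move_arm(deltas=[{"x": 0.03,"y": 0,"z": 0.05,"turn": 0,"jaw": 10},{"x": 0,"y": 0,"z": 0.05,"turn": 0,"jaw": 10},{"x": 0,"y": 0,"z": 0.05,"turn": 0,"jaw": 10},{"x": 0,"y": 0,"z": 0.05,"turn": 0,"jaw": 10},{"x": 0,"y": 0,"z": 0.05,"turn": 0,"jaw": 10},{"x": 0,"y": 0,"z": 0.05,"turn": 0,"jaw": 10},{"x": 0,"y": 0,"z": 0,"turn": 0,"jaw": 10},{"x": 0,"y": 0,"z": 0,"turn": 0,"jaw": 10},{"x": 0,"y": 0,"z": 0,"turn": 0,"jaw": 10},{"x": 0,"y": 0,"z": 0,"turn": 0,"jaw": 10}])

```text
time: 12.15
tool_pos: [0.5749, -0.2129, 0.1857]
orientation: [0.439, 0.898, 0.0, 0.0]
ft_force: [-0.3, 0.3, -1.5]
width: 0.228
grip_force: 29.9
```

Request:
move_arm(deltas=[{"x": 0,"y": 0,"z": 0.03,"turn": 0,"jaw": 10},{"x": 0,"y": 0,"z": 0.03,"turn": 0,"jaw": 10},{"x": 0,"y": 0,"z": 0.03,"turn": 0,"jaw": 10},{"x": 0,"y": 0,"z": 0.03,"turn": 0,"jaw": 10},{"x": 0,"y": 0,"z": 0.03,"turn": 0,"jaw": 10},{"x": 0,"y": 0,"z": 0.03,"turn": 0,"jaw": 10},{"x": 0,"y": 0,"z": 0,"turn": 0,"jaw": 10},{"x": 0,"y": 0,"z": 0,"turn": 0,"jaw": 10},{"x": 0,"y": 0,"z": 0,"turn": 0,"jaw": 10},{"x": 0,"y": 0,"z": 0,"turn": 0,"jaw": 10}])

```text
time: 13.4
tool_pos: [0.5751, -0.2129, 0.1803]
orientation: [0.439, 0.899, 0.0, 0.0]
ft_force: [1.9, 0.9, -1.3]
width: 0.229
grip_force: 29.9
```

Side force is along +tool y, meaning the wall is pushing that way. I'll give 1 mm in +y and continue.

Request:
move_arm(deltas=[{"x": 0,"y": 0.03,"z": 0,"turn": 0,"jaw": 10},{"x": 0,"y": 0,"z": 0.03,"turn": 0,"jaw": 10},{"x": 0,"y": 0,"z": 0.03,"turn": 0,"jaw": 10},{"x": 0,"y": 0,"z": 0.03,"turn": 0,"jaw": 10},{"x": 0,"y": 0,"z": 0.03,"turn": 0,"jaw": 10},{"x": 0,"y": 0,"z": 0,"turn": 0,"jaw": 10},{"x": 0,"y": 0,"z": 0,"turn": 0,"jaw": 10},{"x": 0,"y": 0,"z": 0,"turn": 0,"jaw": 10},{"x": 0,"y": 0,"z": 0,"turn": 0,"jaw": 10},{"x": 0,"y": 0,"z": 0,"turn": 0,"jaw": 10}])

```text
time: 14.65
tool_pos: [0.576, -0.2124, 0.1771]
orientation: [0.439, 0.899, 0.0, 0.001]
ft_force: [2.3, -0.4, 4.4]
width: 0.226
grip_force: 29.9
```

Request:
move_arm(deltas=[{"x": -0.03,"y": 0.03,"z": 0,"turn": 0,"jaw": 10},{"x": 0,"y": 0,"z": 0,"turn": 0,"jaw": 10},{"x": 0,"y": 0,"z": 0,"turn": 0,"jaw": 10},{"x": 0,"y": 0,"z": 0,"turn": 0,"jaw": 10},{"x": 0,"y": 0,"z": 0,"turn": 0,"jaw": 10},{"x": 0,"y": 0,"z": 0,"turn": 0,"jaw": 10},{"x": 0,"y": 0,"z": 0,"turn": 0,"jaw": 10},{"x": 0,"y": 0,"z": 0,"turn": 0,"jaw": 10},{"x": 0,"y": 0,"z": 0,"turn": 0,"jaw": 10},{"x": 0,"y": 0,"z": 0,"turn": 0,"jaw": 10}])

```text
time: 15.9
tool_pos: [0.5766, -0.2125, 0.1769]
orientation: [0.439, 0.898, -0.0, -0.0]
ft_force: [-0.0, -0.2, 5.2]
width: 0.23
grip_force: 29.9
```

Lateral force is gone and about 6 N axial remains. It may be the jaws, so I'll continue in small steps.

Request:
move_arm(deltas=[{"x": 0,"y": 0,"z": 0.02,"turn": 0,"jaw": 10},{"x": 0,"y": 0,"z": 0.02,"turn": 0,"jaw": 10},{"x": 0,"y": 0,"z": 0,"turn": 0,"jaw": 10},{"x": 0,"y": 0,"z": 0,"turn": 0,"jaw": 10},{"x": 0,"y": 0,"z": 0,"turn": 0,"jaw": 10},{"x": 0,"y": 0,"z": 0,"turn": 0,"jaw": 10},{"x": 0,"y": 0,"z": 0,"turn": 0,"jaw": 10},{"x": 0,"y": 0,"z": 0,"turn": 0,"jaw": 10},{"x": 0,"y": 0,"z": 0,"turn": 0,"jaw": 10},{"x": 0,"y": 0,"z": 0,"turn": 0,"jaw": 10}])

```text
time: 17.15
tool_pos: [0.5766, -0.2122, 0.1756]
orientation: [0.439, 0.899, 0.0, -0.0]
ft_force: [0.6, 0.8, 4.8]
width: 0.224
grip_force: 29.9
```

Request:
move_arm(deltas=[{"x": 0,"y": 0.01,"z": 0.02,"turn": 0,"jaw": 10},{"x": 0,"y": 0,"z": 0.02,"turn": 0,"jaw": 10},{"x": 0,"y": 0,"z": 0.01,"turn": 0,"jaw": 10},{"x": 0,"y": 0,"z": 0,"turn": 0,"jaw": 10},{"x": 0,"y": 0,"z": 0,"turn": 0,"jaw": 10},{"x": 0,"y": 0,"z": 0,"turn": 0,"jaw": 10},{"x": 0,"y": 0,"z": 0,"turn": 0,"jaw": 10},{"x": 0,"y": 0,"z": 0,"turn": 0,"jaw": 10},{"x": 0,"y": 0,"z": 0,"turn": 0,"jaw": 10},{"x": 0,"y": 0,"z": 0,"turn": 0,"jaw": 10}])

```text
time: 18.4
tool_pos: [0.5768, -0.2121, 0.1743]
orientation: [0.439, 0.898, 0.0, -0.0]
ft_force: [0.7, 0.4, 6.3]
width: 0.23
grip_force: 29.9
```

Request:
move_arm(deltas=[{"x": 0,"y": 0.01,"z": 0.02,"turn": 0,"jaw": 10},{"x": 0,"y": 0,"z": 0.02,"turn": 0,"jaw": 10},{"x": 0,"y": 0,"z": 0.01,"turn": 0,"jaw": 10},{"x": 0,"y": 0,"z": 0,"turn": 0,"jaw": 10},{"x": 0,"y": 0,"z": 0,"turn": 0,"jaw": 10},{"x": 0,"y": 0,"z": 0,"turn": 0,"jaw": 10},{"x": 0,"y": 0,"z": 0,"turn": 0,"jaw": 10},{"x": 0,"y": 0,"z": 0,"turn": 0,"jaw": 10},{"x": 0,"y": 0,"z": 0,"turn": 0,"jaw": 10},{"x": 0,"y": 0,"z": 0,"turn": 0,"jaw": 10}])

```text
time: 19.65
tool_pos: [0.5771, -0.2121, 0.173]
orientation: [0.439, 0.898, -0.0, -0.0]
ft_force: [-1.0, -0.2, 6.8]
width: 0.232
grip_force: 29.9
```

Request:
move_arm(deltas=[{"x": 0,"y": -0.01,"z": 0.02,"turn": 0,"jaw": 10},{"x": 0,"y": 0,"z": 0.02,"turn": 0,"jaw": 10},{"x": 0,"y": 0,"z": 0.01,"turn": 0,"jaw": 10},{"x": 0,"y": 0,"z": 0,"turn": 0,"jaw": 10},{"x": 0,"y": 0,"z": 0,"turn": 0,"jaw": 10},{"x": 0,"y": 0,"z": 0,"turn": 0,"jaw": 10},{"x": 0,"y": 0,"z": 0,"turn": 0,"jaw": 10},{"x": 0,"y": 0,"z": 0,"turn": 0,"jaw": 10},{"x": 0,"y": 0,"z": 0,"turn": 0,"jaw": 10},{"x": 0,"y": 0,"z": 0,"turn": 0,"jaw": 10}])

```text
time: 20.9
tool_pos: [0.5767, -0.2121, 0.1704]
orientation: [0.439, 0.899, -0.0, -0.001]
ft_force: [0.9, 1.2, -3.8]
width: 0.226
grip_force: 29.9
```

```bash
python3 - <<'E'
from h import *
c=bot.camera("scene");d=bot.camera("side")
for i in range(3):
  s=bot.read_state();print(s["time"],s["tool_pos"],s["ft_force"],s["torque"]);bot.camera("wrist")
p=s["tool_pos"]
g=cv2.cvtColor(c["frame"],cv2.COLOR_RGB2GRAY)
for y in range(158,182,3): print(y,*g[y,197:225])
print([proj(c,[p[0],p[1],p[2]-.094+h])[0].round(1).tolist() for h in(.02,.03,.05,.06)])
E
```

```text
21.0 [ 0.57677071 -0.21213578  0.17044984] [ 0.40177325  1.84256546 -3.7775227 ] [ 0.41145142 -0.22879252 -0.03080448]
21.05 [ 0.57678355 -0.21212925  0.17047624] [ 0.31928237  0.669828   -4.04410414] [ 0.35318426 -0.22593394 -0.01006251]
21.1 [ 0.57678696 -0.21214021  0.17049296] [ 0.79508529  0.77579745 -3.50519675] [ 0.44393746 -0.20003621  0.03258748]
158 137 138 135 119 80 39 17 17 17 17 17 18 20 20 43 85 122 135 137 137 138 138 139 139 139 139 139 139
161 139 141 140 133 112 91 83 77 70 65 62 60 61 62 76 107 131 139 141 140 140 138 138 138 139 140 138 138
164 138 139 139 138 137 136 131 120 102 91 87 86 84 85 96 122 138 143 144 143 143 142 140 138 137 137 137 138
167 138 138 139 140 142 143 141 132 111 97 93 90 90 90 93 112 132 139 142 142 142 141 140 138 136 134 135 137
170 146 148 148 148 146 144 143 137 119 101 92 91 90 89 89 102 128 140 141 141 139 138 138 139 140 140 140 140
173 148 148 147 147 146 145 143 140 127 107 94 91 90 89 90 98 125 139 142 140 139 138 137 136 137 137 138 138
176 144 144 145 145 146 148 150 152 145 119 98 91 90 90 89 98 128 154 164 165 163 158 152 143 138 136 136 136
179 145 144 146 152 159 164 164 161 153 125 102 93 91 90 90 88 97 118 142 154 158 158 157 155 150 143 139 136
[[212.3, 182.5], [211.8, 179.1], [210.6, 172.0], [210.1, 168.4]]
```

At about 23.5 mm depth the push rose to about 8 N and then fell off. This fits the cone passing the jaws, putting the nose on the land with the snap expected at about 28 mm. Continuing in about 1 mm steps.

Request:
move_arm(deltas=[{"x": 0,"y": 0,"z": 0.02,"turn": 0,"jaw": 10},{"x": 0,"y": 0,"z": 0.02,"turn": 0,"jaw": 10},{"x": 0,"y": 0,"z": 0,"turn": 0,"jaw": 10},{"x": 0,"y": 0,"z": 0,"turn": 0,"jaw": 10},{"x": 0,"y": 0,"z": 0,"turn": 0,"jaw": 10},{"x": 0,"y": 0,"z": 0,"turn": 0,"jaw": 10},{"x": 0,"y": 0,"z": 0,"turn": 0,"jaw": 10},{"x": 0,"y": 0,"z": 0,"turn": 0,"jaw": 10},{"x": 0,"y": 0,"z": 0,"turn": 0,"jaw": 10},{"x": 0,"y": 0,"z": 0,"turn": 0,"jaw": 10}])

```text
time: 22.4
tool_pos: [0.5772, -0.2124, 0.1699]
orientation: [0.439, 0.898, 0.0, 0.0]
ft_force: [-0.2, 2.4, 1.5]
width: 0.231
grip_force: 29.9
```

Request:
move_arm(deltas=[{"x": 0.02,"y": 0.02,"z": 0.02,"turn": 0,"jaw": 10},{"x": 0,"y": 0,"z": 0.02,"turn": 0,"jaw": 10},{"x": 0,"y": 0,"z": 0,"turn": 0,"jaw": 10},{"x": 0,"y": 0,"z": 0,"turn": 0,"jaw": 10},{"x": 0,"y": 0,"z": 0,"turn": 0,"jaw": 10},{"x": 0,"y": 0,"z": 0,"turn": 0,"jaw": 10},{"x": 0,"y": 0,"z": 0,"turn": 0,"jaw": 10},{"x": 0,"y": 0,"z": 0,"turn": 0,"jaw": 10},{"x": 0,"y": 0,"z": 0,"turn": 0,"jaw": 10},{"x": 0,"y": 0,"z": 0,"turn": 0,"jaw": 10}])

```text
time: 23.65
tool_pos: [0.5771, -0.2118, 0.1685]
orientation: [0.439, 0.898, -0.0, 0.0]
ft_force: [0.0, -1.2, 1.7]
width: 0.227
grip_force: 29.9
```

Request:
move_arm(deltas=[{"x": -0.01,"y": 0,"z": 0.02,"turn": 0,"jaw": 10},{"x": 0,"y": 0,"z": 0.015,"turn": 0,"jaw": 10},{"x": 0,"y": 0,"z": 0,"turn": 0,"jaw": 10},{"x": 0,"y": 0,"z": 0,"turn": 0,"jaw": 10},{"x": 0,"y": 0,"z": 0,"turn": 0,"jaw": 10},{"x": 0,"y": 0,"z": 0,"turn": 0,"jaw": 10},{"x": 0,"y": 0,"z": 0,"turn": 0,"jaw": 10},{"x": 0,"y": 0,"z": 0,"turn": 0,"jaw": 10},{"x": 0,"y": 0,"z": 0,"turn": 0,"jaw": 10},{"x": 0,"y": 0,"z": 0,"turn": 0,"jaw": 10}])

```text
time: 24.9
tool_pos: [0.5774, -0.2117, 0.1675]
orientation: [0.439, 0.898, 0.0, -0.0]
ft_force: [-0.2, -0.7, 1.5]
width: 0.228
grip_force: 29.9
```

Request:
move_arm(deltas=[{"x": 0,"y": 0,"z": 0.02,"turn": 0,"jaw": 10},{"x": 0,"y": 0,"z": 0.01,"turn": 0,"jaw": 10},{"x": 0,"y": 0,"z": 0,"turn": 0,"jaw": 10},{"x": 0,"y": 0,"z": 0,"turn": 0,"jaw": 10},{"x": 0,"y": 0,"z": 0,"turn": 0,"jaw": 10},{"x": 0,"y": 0,"z": 0,"turn": 0,"jaw": 10},{"x": 0,"y": 0,"z": 0,"turn": 0,"jaw": 10},{"x": 0,"y": 0,"z": 0,"turn": 0,"jaw": 10},{"x": 0,"y": 0,"z": 0,"turn": 0,"jaw": 10},{"x": 0,"y": 0,"z": 0,"turn": 0,"jaw": 10}])

```text
time: 26.15
tool_pos: [0.5774, -0.2117, 0.1666]
orientation: [0.439, 0.898, 0.0, 0.0]
ft_force: [-1.0, -0.0, 1.9]
width: 0.227
grip_force: 29.9
```

Request:
move_arm(deltas=[{"x": 0,"y": 0,"z": 0.02,"turn": 0,"jaw": 10},{"x": 0,"y": 0,"z": 0.01,"turn": 0,"jaw": 10},{"x": 0,"y": 0,"z": 0,"turn": 0,"jaw": 10},{"x": 0,"y": 0,"z": 0,"turn": 0,"jaw": 10},{"x": 0,"y": 0,"z": 0,"turn": 0,"jaw": 10},{"x": 0,"y": 0,"z": 0,"turn": 0,"jaw": 10},{"x": 0,"y": 0,"z": 0,"turn": 0,"jaw": 10},{"x": 0,"y": 0,"z": 0,"turn": 0,"jaw": 10},{"x": 0,"y": 0,"z": 0,"turn": 0,"jaw": 10},{"x": 0,"y": 0,"z": 0,"turn": 0,"jaw": 10}])

```text
time: 27.4
tool_pos: [0.5773, -0.2117, 0.1656]
orientation: [0.439, 0.899, 0.0, -0.0]
ft_force: [-0.0, -0.1, -0.3]
width: 0.225
grip_force: 29.9
```

Request:
move_arm(deltas=[{"x": 0,"y": 0,"z": 0.02,"turn": 0,"jaw": 10},{"x": 0,"y": 0,"z": 0.01,"turn": 0,"jaw": 10},{"x": 0,"y": 0,"z": 0,"turn": 0,"jaw": 10},{"x": 0,"y": 0,"z": 0,"turn": 0,"jaw": 10},{"x": 0,"y": 0,"z": 0,"turn": 0,"jaw": 10},{"x": 0,"y": 0,"z": 0,"turn": 0,"jaw": 10},{"x": 0,"y": 0,"z": 0,"turn": 0,"jaw": 10},{"x": 0,"y": 0,"z": 0,"turn": 0,"jaw": 10},{"x": 0,"y": 0,"z": 0,"turn": 0,"jaw": 10},{"x": 0,"y": 0,"z": 0,"turn": 0,"jaw": 10}])

```text
time: 28.65
tool_pos: [0.5775, -0.2118, 0.1649]
orientation: [0.439, 0.898, 0.0, 0.0]
ft_force: [0.0, 0.6, 0.9]
width: 0.227
grip_force: 29.9
```

Request:
move_arm(deltas=[{"x": 0,"y": 0,"z": 0.015,"turn": 0,"jaw": 10},{"x": 0,"y": 0,"z": 0.015,"turn": 0,"jaw": 10},{"x": 0,"y": 0,"z": 0.015,"turn": 0,"jaw": 10},{"x": 0,"y": 0,"z": 0,"turn": 0,"jaw": 10},{"x": 0,"y": 0,"z": 0,"turn": 0,"jaw": 10},{"x": 0,"y": 0,"z": 0,"turn": 0,"jaw": 10},{"x": 0,"y": 0,"z": 0,"turn": 0,"jaw": 10},{"x": 0,"y": 0,"z": 0,"turn": 0,"jaw": 10},{"x": 0,"y": 0,"z": 0,"turn": 0,"jaw": 10},{"x": 0,"y": 0,"z": 0,"turn": 0,"jaw": 10}])

```text
time: 29.9
tool_pos: [0.5773, -0.2118, 0.1634]
orientation: [0.439, 0.898, -0.0, -0.0]
ft_force: [-2.0, -0.1, 2.4]
width: 0.228
grip_force: 29.9
```

Request:
move_arm(deltas=[{"x": 0.01,"y": -0.015,"z": 0.015,"turn": 0,"jaw": 10},{"x": 0,"y": 0,"z": 0.015,"turn": 0,"jaw": 10},{"x": 0,"y": 0,"z": 0.015,"turn": 0,"jaw": 10},{"x": 0,"y": 0,"z": 0,"turn": 0,"jaw": 10},{"x": 0,"y": 0,"z": 0,"turn": 0,"jaw": 10},{"x": 0,"y": 0,"z": 0,"turn": 0,"jaw": 10},{"x": 0,"y": 0,"z": 0,"turn": 0,"jaw": 10},{"x": 0,"y": 0,"z": 0,"turn": 0,"jaw": 10},{"x": 0,"y": 0,"z": 0,"turn": 0,"jaw": 10},{"x": 0,"y": 0,"z": 0,"turn": 0,"jaw": 10}])

```text
time: 31.15
tool_pos: [0.5773, -0.2119, 0.1633]
orientation: [0.439, 0.899, 0.0, 0.001]
ft_force: [-2.6, 0.6, 6.9]
width: 0.228
grip_force: 29.9
```

Request:
move_arm(deltas=[{"x": 0.03,"y": -0.03,"z": 0,"turn": 0,"jaw": 10},{"x": 0,"y": 0,"z": 0,"turn": 0,"jaw": 10},{"x": 0,"y": 0,"z": 0,"turn": 0,"jaw": 10},{"x": 0,"y": 0,"z": 0,"turn": 0,"jaw": 10},{"x": 0,"y": 0,"z": 0,"turn": 0,"jaw": 10},{"x": 0,"y": 0,"z": 0,"turn": 0,"jaw": 10},{"x": 0,"y": 0,"z": 0,"turn": 0,"jaw": 10},{"x": 0,"y": 0,"z": 0,"turn": 0,"jaw": 10},{"x": 0,"y": 0,"z": 0,"turn": 0,"jaw": 10},{"x": 0,"y": 0,"z": 0,"turn": 0,"jaw": 10}])

```text
time: 32.4
tool_pos: [0.5767, -0.2117, 0.1632]
orientation: [0.439, 0.899, 0.0, 0.001]
ft_force: [-0.6, 0.6, 5.6]
width: 0.228
grip_force: 29.9
```

Request:
move_arm(deltas=[{"x": 0,"y": 0,"z": 0.02,"turn": 0,"jaw": 10},{"x": 0,"y": 0,"z": 0.02,"turn": 0,"jaw": 10},{"x": 0,"y": 0,"z": 0,"turn": 0,"jaw": 10},{"x": 0,"y": 0,"z": 0,"turn": 0,"jaw": 10},{"x": 0,"y": 0,"z": 0,"turn": 0,"jaw": 10},{"x": 0,"y": 0,"z": 0,"turn": 0,"jaw": 10},{"x": 0,"y": 0,"z": 0,"turn": 0,"jaw": 10},{"x": 0,"y": 0,"z": 0,"turn": 0,"jaw": 10},{"x": 0,"y": 0,"z": 0,"turn": 0,"jaw": 10},{"x": 0,"y": 0,"z": 0,"turn": 0,"jaw": 10}])

```text
time: 33.65
tool_pos: [0.5769, -0.2118, 0.1629]
orientation: [0.439, 0.899, 0.0, 0.002]
ft_force: [-1.4, -0.0, 8.6]
width: 0.231
grip_force: 29.9
```

Resistance at about 31 mm with the tube still tilted about 2° is probably the groove shoulder meeting the counterbore step, not the jaws. I'll unload, then bring the tool back in -x to straighten the tube.

Request:
move_arm(deltas=[{"x": 0,"y": 0,"z": -0.05,"turn": 0,"jaw": 10},{"x": 0,"y": 0,"z": -0.03,"turn": 0,"jaw": 10},{"x": -0.03,"y": 0,"z": 0,"turn": 0,"jaw": 10},{"x": -0.03,"y": 0,"z": 0,"turn": 0,"jaw": 10},{"x": -0.03,"y": 0,"z": 0,"turn": 0,"jaw": 10},{"x": -0.03,"y": 0,"z": 0,"turn": 0,"jaw": 10},{"x": 0,"y": 0,"z": 0,"turn": 0,"jaw": 10},{"x": 0,"y": 0,"z": 0,"turn": 0,"jaw": 10},{"x": 0,"y": 0,"z": 0,"turn": 0,"jaw": 10},{"x": 0,"y": 0,"z": 0,"turn": 0,"jaw": 10}])

```text
time: 34.9
tool_pos: [0.5778, -0.2143, 0.1633]
orientation: [0.439, 0.899, 0.0, -0.0]
ft_force: [-0.5, 3.9, 4.2]
width: 0.228
grip_force: 30.0
```

```bash
cat > m.py <<'E'
from h import *
from scipy.spatial.transform import Rotation as Ro
s=bot.read_state();p=s["tool_pos"];R=Ro.from_quat(s["orientation"]).as_matrix()
print(s["time"],p.round(4),"F tool",(R.T@s["ft_force"]).round(2),"T tool",(R.T@s["torque"]).round(2))
c=bot.camera("scene");g=cv2.cvtColor(c["frame"],cv2.COLOR_RGB2GRAY).astype(float)
for y in range(164,177):
    r=cv2.GaussianBlur(g,(1,5),0)[y,196:222];k=r[8:16].min();i=8+int(r[8:16].argmin())
    T=115
    l=max(j for j in range(i) if r[j]>T);l=l+(r[l]-T)/(r[l]-r[l+1])
    q=min(j for j in range(i,len(r)) if r[j]>T);q=q-(r[q]-T)/(r[q]-r[q-1])
    # vertical-axis prediction at this row
    h=[proj(c,[p[0],p[1],z])[0] for z in (.1,.16)]
    px=np.interp(y,[h[1][1],h[0][1]],[h[1][0],h[0][0]])
    print(y,round(196+(l+q)/2,2),"w",round(q-l,2),"pred",px.round(2))
E
python3 m.py
```

```text
34.9 [ 0.5778 -0.2143  0.1633] F tool [ 3.37  1.98 -4.22] T tool [-0.59  1.12  0.06]
164 206.04 w 11.02 pred 208.26
165 207.28 w 8.33 pred 208.42
166 207.7 w 7.61 pred 208.58
167 207.94 w 7.38 pred 208.74
168 208.07 w 7.32 pred 208.91
169 208.16 w 7.29 pred 209.07
170 208.25 w 7.24 pred 209.23
171 208.37 w 7.18 pred 209.4
172 208.53 w 7.14 pred 209.56
173 208.69 w 7.02 pred 209.72
174 208.83 w 6.83 pred 209.88
175 208.96 w 6.64 pred 210.05
176 209.1 w 6.51 pred 210.21
```

Request:
move_arm(deltas=[{"x": -0.03,"y": 0.02,"z": -0.03,"turn": 0,"jaw": 10},{"x": -0.03,"y": 0.02,"z": 0,"turn": 0,"jaw": 10},{"x": -0.03,"y": 0,"z": 0,"turn": 0,"jaw": 10},{"x": 0,"y": 0,"z": 0,"turn": 0,"jaw": 10},{"x": 0,"y": 0,"z": 0,"turn": 0,"jaw": 10},{"x": 0,"y": 0,"z": 0,"turn": 0,"jaw": 10},{"x": 0,"y": 0,"z": 0,"turn": 0,"jaw": 10},{"x": 0,"y": 0,"z": 0,"turn": 0,"jaw": 10},{"x": 0,"y": 0,"z": 0,"turn": 0,"jaw": 10},{"x": 0,"y": 0,"z": 0,"turn": 0,"jaw": 10}])

```text
time: 36.2
tool_pos: [0.5798, -0.216, 0.1636]
orientation: [0.439, 0.898, -0.0, -0.001]
ft_force: [-3.1, 1.5, -6.2]
width: 0.227
grip_force: 30.0
```

```bash
python3 m.py | sed -n '1p;5p;12p'
```

```text
36.2 [ 0.5798 -0.216   0.1636] F tool [ 3.06 -1.52  6.24] T tool [0.39 0.94 0.05]
167 207.03 w 7.31 pred 207.44
174 208.13 w 6.9 pred 208.6
```

Tube is now within about 0.4° of upright. Pushing down again in small steps.

Request:
move_arm(deltas=[{"x": 0,"y": -0.02,"z": 0.02,"turn": 0,"jaw": 10},{"x": 0,"y": 0,"z": 0.02,"turn": 0,"jaw": 10},{"x": 0,"y": 0,"z": 0.02,"turn": 0,"jaw": 10},{"x": 0,"y": 0,"z": 0.02,"turn": 0,"jaw": 10},{"x": 0,"y": 0,"z": 0,"turn": 0,"jaw": 10},{"x": 0,"y": 0,"z": 0,"turn": 0,"jaw": 10},{"x": 0,"y": 0,"z": 0,"turn": 0,"jaw": 10},{"x": 0,"y": 0,"z": 0,"turn": 0,"jaw": 10},{"x": 0,"y": 0,"z": 0,"turn": 0,"jaw": 10},{"x": 0,"y": 0,"z": 0,"turn": 0,"jaw": 10}])

```text
time: 37.5
tool_pos: [0.5808, -0.2169, 0.1633]
orientation: [0.439, 0.898, -0.0, 0.001]
ft_force: [-4.1, 1.3, 4.9]
width: 0.228
grip_force: 30.0
```

Stiff in both directions at this depth (pulled down when lifted) suggests the grip has about reached the groove. I'll relieve the side load and raise the push toward 15 N.

Request:
move_arm(deltas=[{"x": 0.03,"y": -0.02,"z": 0.01,"turn": 0,"jaw": 10},{"x": 0,"y": 0,"z": 0.01,"turn": 0,"jaw": 10},{"x": 0,"y": 0,"z": 0.01,"turn": 0,"jaw": 10},{"x": 0,"y": 0,"z": 0,"turn": 0,"jaw": 10},{"x": 0,"y": 0,"z": 0,"turn": 0,"jaw": 10},{"x": 0,"y": 0,"z": 0,"turn": 0,"jaw": 10},{"x": 0,"y": 0,"z": 0,"turn": 0,"jaw": 10},{"x": 0,"y": 0,"z": 0,"turn": 0,"jaw": 10},{"x": 0,"y": 0,"z": 0,"turn": 0,"jaw": 10},{"x": 0,"y": 0,"z": 0,"turn": 0,"jaw": 10}])

```text
time: 38.75
tool_pos: [0.5805, -0.2168, 0.1632]
orientation: [0.439, 0.898, 0.0, 0.002]
ft_force: [-3.6, 0.9, 6.9]
width: 0.227
grip_force: 30.0
```

Request:
move_arm(deltas=[{"x": 0.02,"y": -0.03,"z": 0.02,"turn": 0,"jaw": 10},{"x": 0,"y": 0,"z": 0.02,"turn": 0,"jaw": 10},{"x": 0,"y": 0,"z": 0.01,"turn": 0,"jaw": 10},{"x": 0,"y": 0,"z": 0.01,"turn": 0,"jaw": 10},{"x": 0,"y": 0,"z": 0,"turn": 0,"jaw": 10},{"x": 0,"y": 0,"z": 0,"turn": 0,"jaw": 10},{"x": 0,"y": 0,"z": 0,"turn": 0,"jaw": 10},{"x": 0,"y": 0,"z": 0,"turn": 0,"jaw": 10},{"x": 0,"y": 0,"z": 0,"turn": 0,"jaw": 10},{"x": 0,"y": 0,"z": 0,"turn": 0,"jaw": 10}])

```text
time: 40.0
tool_pos: [0.5803, -0.2169, 0.1626]
orientation: [0.439, 0.898, 0.0, 0.004]
ft_force: [-3.5, 1.2, 11.5]
width: 0.229
grip_force: 30.0
```

The climb is about 7 N/mm, which matches the check valve spring. A bit more, to about 15 N.

Request:
move_arm(deltas=[{"x": 0,"y": -0.02,"z": 0.01,"turn": 0,"jaw": 10},{"x": 0,"y": 0,"z": 0.01,"turn": 0,"jaw": 10},{"x": 0,"y": 0,"z": 0.01,"turn": 0,"jaw": 10},{"x": 0,"y": 0,"z": 0,"turn": 0,"jaw": 10},{"x": 0,"y": 0,"z": 0,"turn": 0,"jaw": 10},{"x": 0,"y": 0,"z": 0,"turn": 0,"jaw": 10},{"x": 0,"y": 0,"z": 0,"turn": 0,"jaw": 10},{"x": 0,"y": 0,"z": 0,"turn": 0,"jaw": 10},{"x": 0,"y": 0,"z": 0,"turn": 0,"jaw": 10},{"x": 0,"y": 0,"z": 0,"turn": 0,"jaw": 10}])

```text
time: 41.25
tool_pos: [0.5803, -0.2172, 0.1623]
orientation: [0.439, 0.898, 0.001, 0.004]
ft_force: [-3.6, 0.4, 12.3]
width: 0.228
grip_force: 30.0
```

Request:
move_arm(deltas=[{"x": 0,"y": -0.02,"z": 0.01,"turn": 0,"jaw": 10},{"x": 0,"y": 0,"z": 0.01,"turn": 0,"jaw": 10},{"x": 0,"y": 0,"z": 0.005,"turn": 0,"jaw": 10},{"x": 0,"y": 0,"z": 0,"turn": 0,"jaw": 10},{"x": 0,"y": 0,"z": 0,"turn": 0,"jaw": 10},{"x": 0,"y": 0,"z": 0,"turn": 0,"jaw": 10},{"x": 0,"y": 0,"z": 0,"turn": 0,"jaw": 10},{"x": 0,"y": 0,"z": 0,"turn": 0,"jaw": 10},{"x": 0,"y": 0,"z": 0,"turn": 0,"jaw": 10},{"x": 0,"y": 0,"z": 0,"turn": 0,"jaw": 10}])

```text
time: 42.5
tool_pos: [0.5804, -0.2175, 0.1621]
orientation: [0.439, 0.899, 0.001, 0.005]
ft_force: [-3.1, 1.5, 14.7]
width: 0.228
grip_force: 30.0
```

```bash
python3 - <<'E'
from h import *
f=[]
for i in range(4): f.append(bot.read_state()["ft_force"]);bot.camera("wrist")
print(np.mean(f,0),np.std(f,0))
E
python3 m.py | sed -n '1p;6p;13p'
```

```text
[-3.00461982  1.67341881 14.18347236] [0.11688816 0.19313964 0.41032159]
42.7 [ 0.5804 -0.2175  0.1621] F tool [  2.03  -0.49 -13.93] T tool [ 0.37  1.05 -0.03]
168 206.88 w 7.32 pred 206.9
175 208.07 w 6.63 pred 208.07
```

Push is about 15.6 N including tube weight, and the tube is upright. Now a gentle pull test.

Request:
move_arm(deltas=[{"x": 0,"y": 0,"z": -0.03,"turn": 0,"jaw": 10},{"x": 0,"y": 0,"z": -0.03,"turn": 0,"jaw": 10},{"x": 0,"y": 0,"z": -0.03,"turn": 0,"jaw": 10},{"x": 0,"y": 0,"z": -0.03,"turn": 0,"jaw": 10},{"x": 0,"y": 0,"z": -0.02,"turn": 0,"jaw": 10},{"x": 0,"y": 0,"z": 0,"turn": 0,"jaw": 10},{"x": 0,"y": 0,"z": 0,"turn": 0,"jaw": 10},{"x": 0,"y": 0,"z": 0,"turn": 0,"jaw": 10},{"x": 0,"y": 0,"z": 0,"turn": 0,"jaw": 10},{"x": 0,"y": 0,"z": 0,"turn": 0,"jaw": 10}])

```text
time: 44.0
tool_pos: [0.5794, -0.2171, 0.1632]
orientation: [0.439, 0.899, 0.001, 0.003]
ft_force: [4.0, 0.3, 5.4]
width: 0.225
grip_force: 30.0
```

Request:
move_arm(deltas=[{"x": 0,"y": 0.02,"z": -0.03,"turn": 0,"jaw": 10},{"x": 0,"y": 0,"z": -0.03,"turn": 0,"jaw": 10},{"x": 0,"y": 0,"z": -0.03,"turn": 0,"jaw": 10},{"x": 0,"y": 0,"z": -0.01,"turn": 0,"jaw": 10},{"x": 0,"y": 0,"z": 0,"turn": 0,"jaw": 10},{"x": 0,"y": 0,"z": 0,"turn": 0,"jaw": 10},{"x": 0,"y": 0,"z": 0,"turn": 0,"jaw": 10},{"x": 0,"y": 0,"z": 0,"turn": 0,"jaw": 10},{"x": 0,"y": 0,"z": 0,"turn": 0,"jaw": 10},{"x": 0,"y": 0,"z": 0,"turn": 0,"jaw": 10}])

```text
time: 45.25
tool_pos: [0.5778, -0.216, 0.1635]
orientation: [0.439, 0.899, 0.0, 0.0]
ft_force: [5.2, 0.1, -2.2]
width: 0.226
grip_force: 30.0
```

The tube is held: force fell 7.6 N over 0.3 mm of lift, so it's caught. I'll relieve the side load and then open.

Request:
move_arm(deltas=[{"x": -0.05,"y": 0.05,"z": 0,"turn": 0,"jaw": 10},{"x": 0,"y": 0,"z": 0,"turn": 0,"jaw": 10},{"x": 0,"y": 0,"z": 0,"turn": 0,"jaw": 10},{"x": 0,"y": 0,"z": 0,"turn": 0,"jaw": 10},{"x": 0,"y": 0,"z": 0,"turn": 0,"jaw": 10},{"x": 0,"y": 0,"z": 0,"turn": 0,"jaw": 10},{"x": 0,"y": 0,"z": 0,"turn": 0,"jaw": 26},{"x": 0,"y": 0,"z": 0,"turn": 0,"jaw": 40},{"x": 0,"y": 0,"z": 0,"turn": 0,"jaw": 60},{"x": 0,"y": 0,"z": 0,"turn": 0,"jaw": 87}])

```text
time: 46.5
tool_pos: [0.5796, -0.2168, 0.1652]
orientation: [0.439, 0.898, -0.0, 0.0]
ft_force: [0.8, 0.6, -0.4]
width: 0.554
grip_force: 0.0
```

```bash
python3 m.py | sed -n '1p;6p;9p;13p'
```

```text
46.5 [ 0.5796 -0.2168  0.1652] F tool [-0.05  1.03  0.37] T tool [-0.05  0.01  0.03]
168 204.8 w 12.48 pred 207.43
171 207.85 w 7.22 pred 207.93
175 208.48 w 6.53 pred 208.59
```

Request:
move_arm(deltas=[{"x": 0,"y": 0,"z": 0,"turn": 0,"jaw": 87},{"x": 0,"y": 0,"z": 0,"turn": 0,"jaw": 87},{"x": 0,"y": 0,"z": 0,"turn": 0,"jaw": 87},{"x": 0,"y": 0,"z": -0.3,"turn": 0,"jaw": 87},{"x": 0,"y": 0,"z": -0.6,"turn": 0,"jaw": 87},{"x": 0,"y": 0,"z": -0.7,"turn": 0,"jaw": 87},{"x": 0,"y": 0,"z": -0.7,"turn": 0,"jaw": 87},{"x": 0,"y": 0,"z": -0.7,"turn": 0,"jaw": 87},{"x": 0,"y": 0,"z": -0.5,"turn": 0,"jaw": 87},{"x": 0,"y": 0,"z": 0,"turn": 0,"jaw": 87}])

```text
time: 47.8
tool_pos: [0.5803, -0.2169, 0.2718]
orientation: [0.439, 0.898, 0.0, 0.002]
ft_force: [-0.3, -0.4, -2.2]
width: 0.994
grip_force: 0.0
```

```bash
python3 - <<'E'
from h import *
s=bot.read_state();print(s["time"],s["tool_pos"],s["ft_force"])
for n in("scene","side"):
    c=bot.camera(n)
    for l in("tube","sleeve"):
        for m in bot.masks_of(l,c)[:4]:
            r=m["region"];ys,xs=np.nonzero(r);print(n,l,round(m["conf"],2),m["rect"],xs.mean().round(1),ys.mean().round(1))
    # expected: tube upright with tip at 29.5 mm below mouth
    print("expect top,sleeve,mouth",proj(c,[[.58,-.2155,.07+.15],[.58,-.2155,.07+.113],[.58,-.2155,.1]]).round(1).tolist())
E
```

```text
47.8 [ 0.58027423 -0.21690829  0.27178486] [-0.27990793 -0.35710191 -2.15724437]
scene tube 0.91 [381.0, 209.8, 438.7, 240.1] 411.0 224.5
scene tube 0.87 [198.3, 131.9, 211.8, 188.1] 205.5 157.8
scene tube 0.73 [420.6, 304.9, 496.2, 327.8] 460.8 317.3
scene sleeve 0.86 [201.4, 136.5, 214.1, 185.9] 205.1 158.3
scene sleeve 0.86 [380.2, 214.0, 439.2, 239.3] 411.6 224.1
scene sleeve 0.77 [420.1, 301.9, 493.4, 331.0] 460.1 317.3
expect top,sleeve,mouth [[202.5, 136.5], [204.9, 151.2], [210.0, 181.6]]
side tube 0.81 [325.5, 235.1, 336.8, 274.5] 330.3 254.5
side tube 0.7 [210.0, 138.4, 248.9, 152.1] 229.0 147.2
side tube 0.68 [161.0, 200.3, 217.2, 214.4] 185.3 205.9
side sleeve 0.51 [208.4, 140.8, 246.9, 155.3] 228.5 147.1
expect top,sleeve,mouth [[332.8, 236.4], [331.5, 247.4], [328.7, 270.1]]
```

The tube stands upright in the fitting in both views where expected, and the gripper is clear.

```bash
python3 -c "
from h import *
c=bot.camera('scene');print(bot.read_state()['ft_force']);print(bot.hand_in())"
```

```text
[-0.71911049 -0.16032277 -0.1039268 ]
the job is handed in; nothing more can be done
None
```

The black-sleeved feed tube is pushed into the fitting, caught (it held against a gentle pull after a push of about 15.6 N), released and standing upright; the job was handed in at about 48 s, and no verdict was returned.

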